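Load the reagent cartridge into the bench analyser

TASK

The grey reagent cartridge stands on end in front of the analyser's low steel loading bed. Without lifting it, tip it over the bed's front edge so that it lies on the bed with its white caps up, then slide it through the slot nose first and press it firmly but gently home against the stop inside, without ramming it. Leave everything standing around it where it is, and let go of the cartridge.

Things in the scene. Friction and masses are not known exactly. Their poses are not given: they have to be found in the camera images.
- cartridge: Grey plastic cartridge, plain block 36 (x) x 62 (y) x 120 (z) mm, about 0.4 kg. Stands on end on the bench; origin at the centre of its foot, z up to the nose. Five white caps (1 mm proud) on its -x face, which looks away from the analyser. Starts 4 to 28 mm short of the bed's edge, a little off-centre and up to 0.12 rad askew. Lying right, z points into the slot, x down, origin 30 mm over the bench.
- cartridge_nose (a point): Centre of the cartridge's nose end (the top end as it stands), 120 mm from the origin along the cartridge's z; same axes.
- analyser: White bench analyser, fixed. Origin on the bench, middle of the front edge of its steel bed; x along the bed into the slot, z up. Bed 170 mm wide, top 12 mm over the bench; its 12 mm high front edge (x = 0) is the low stop for the cartridge's foot. Bed open and level to the hood's face at x = 150 mm, then floor of the slot. Hood 220 mm wide, 72 high, to x = 280; body 260 wide, 140 high, to x = 420.
- slot (a point): Middle of the slot's mouth at floor level, in the hood's face, at (150, 0, 12) mm in the analyser's frame; same axes. The slot runs straight along x, 65 mm wide, flared to about 77 mm over the first 12 mm behind the face, 40 mm high.
- backstop: Hidden rigid stop inside the slot, fixed, 50 mm wide. Origin at the middle of the face that the nose meets, 30 mm over the bench, axes as the analyser's. It lies 95 to 109 mm behind the hood's face, differing each time, so that the cartridge, fully home, still stands 11 to 25 mm out of the face. It does not give: feel for it; a push of 10 to 20 N seats the cartridge, over 45 N is ramming.
- jar: Bystander: brown glass jar with white lid, 56 mm diameter, 65 mm high, beside the bed on its left (+y of the analyser). Origin under its centre.
- tip_box: Bystander: closed box, 87 x 122 x 60 mm high, beside the bed on its right. Origin under its centre.
- bottle: Bystander: white bottle, 64 mm diameter, 130 mm high, well to the left of the bed. Origin under its centre.
- timer: Bystander: flat white bench timer, 60 x 75 x 22 mm. Origin under its centre.
- beaker: Bystander: empty glass beaker, 70 mm diameter, 85 mm high. Origin under its centre.
- can: Bystander: white jar with metal lid, 60 mm diameter, 90 mm high. Origin under its centre.

How it is judged:
By the outcome, as a careful person would: the job done as asked, in the order asked, and still so for the second after the job is handed in, with the robot touching nothing.
It also fails if it takes over 72 s, if anything falls off the work surface, if the arm or the gripper's body presses on something with over 40 N, if the wrist force passes 120 N, or if a joint passes its speed limit or range.

ROBOT

A 7-joint arm with a two-finger parallel gripper is mounted at the origin on the work surface. World frame = base frame: x ahead of the robot, y to its left, z up, the work surface at z = 0. Lengths are in m, angles in degrees, forces in N, time in s.
With the tool pointing down it reaches from about 0.425 to 0.875 m from the base axis. Payload 4.7 kg.
Tool frame: the origin (TCP) lies midway between the tips of the shut fingers; the grasp point (between the pads) lies 19 mm behind it; z points along the fingers, y is the direction in which the jaws open and shut (so a half turn about z gives the same grasp; the last joint's range is limited). The gripper opens to 87 mm and grips with 3 to 60 N. Pads are 19 mm wide; open, the fingers measure 117 mm over their backs; the gripper's body (75 mm by 190 mm) begins 51 mm behind the grasp point.
Start: joints at [67.156, 18.392, -4.016, 83.108, 1.295, 78.541, -3.26], TCP at [0.261, -0.595, 0.201] pointing down, gripper open.
Joint ranges: [-163.93, 163.93], [-17.29, 119.83], [-79.2, 71.16], [3.27, 140.29], [-89.18, 269.18], [5.43, 117.66], [-154.24, 154.24]. Speed limits (degrees/s): [147.25, 147.25, 180, 180, 180, 180, 180].

INTERFACE

Orientations are given as [roll, pitch, yaw] about the fixed x, y, z axes, in that order (R = Rz(yaw) Ry(pitch) Rx(roll)).
In Python, from cell import env gives the robot as it stands.
- The arm moves only by the tool apply_moves, never from a script. Its argument "targets" is a list of rows, each a list of 2 entries, a list of its own where there are three numbers: the shift along the world's x, y, z in mm, then the turn, a rotation vector about the world's x, y, z in rad. A call has 1 to 8 rows; each row is the pose to reach, as a shift and turn from the pose commanded when the call began; what a row does not reach only later rows make up. A row lasts 1/10 s, in which the tool goes at most 50 mm and 8.59 degrees, less where a joint would pass 70% of its speed; a pose out of reach is approached as far as the arm can. A call with a gripper value outside its range is refused whole. "hand" is the finger opening in mm, from 0 to 87, set as the call begins (left out, the last holds). The fingers move at their own pace and stop on an object; "squeeze" is the grip in N (left out, the last holds). Time passes only in rows, so rows that repeat a pose let the fingers close. It gives the time, the measured TCP pose, the force and the opening at its end, in the units of the state.
- env.get_obs(): the state, without advancing time (a new reading comes with each control period).
- env.read_camera(name): name is "scene" or "top" or "wrist"; returns a dict with "image" (420x560x3 uint8, red, green, blue), "camera_matrix" (3x3 intrinsics, pixels), "k1" (the pictures are not rectified: a ray, as slopes to the right and down, at radius r is drawn at 1 + k1 r^2 times it, then the intrinsics apply), "camera_from_world" (4x4, takes a point from world to camera coordinates); the wrist camera has in their place "mount" (4x4, takes a point from camera to tool coordinates, whose origin is the TCP and whose axes are the flange's). Camera axes: x right, y down, z forward; pixel columns grow to the right and rows downward; lengths in m; the calibration is good to about 2 mm. A picture is of the moment at which its call begins: read the wrist's pose just before it. There is no depth.
- env.sign_off(): hands the job in, once; it reports no verdict.
Trained networks look in a picture, given as the dict that the camera call returned (one of the last four; its "shot" number tells which), for a name from the list of things; names that differ only in an ending like _2 or _b are one class to them, and where a whole thing is asked for, a point or a joint stands for the part that bears it (a point fixed in the world has none). Each returns a list of dicts, best first, with "conf" (0 to 1); they miss things now and then, are a little off and sometimes report something else, mostly with a low value. They report only what shows in the picture. A call takes as long as a camera call.
- env.regions_of(picture, target): "region" (420x560 bool, what is visible of it) and "rect" ([left, top, right, bottom] in pixels, round what is visible of it).
The state is a dict: "time_s": time; "qpos": joint angles; "joint_velocities": joint speeds; "effort": joint torques, N m; "tool_pos": TCP position; "tool_rot": TCP orientation; "force": force on the tool from outside, world axes, zero at the start; "wrist_torque": the same for the moment, N m; "grip_width": finger opening in m.
Only numpy, scipy, OpenCV 4.12 (cv2) and the standard library are available. Lean on these libraries where they do the work, as an engineer would, in place of code of your own. Each camera call takes 0.05 s, during which the arm holds its last target. There are 200 camera calls.

## Working session

There is one attempt and no reset: what is moved stays moved. The work goes in short steps, Python scripts to look and compute and a tool call to move; the robot and the scene stay as the last step left them, time stands still between calls to the robot, and variables do not carry over. Pictures are saved under pics/ and viewed, about 8 in all and at most 12, crops included, and the job is handed in when it is done.

Besides the shell and the picture viewer there is one more tool, called after "Call:" as name(argument=value, ...), one argument or row to a line, values as JSON. apply_moves: Moves the arm, as the interface text tells. Its arguments: {"type":"object","properties":{"targets":{"type":"array","items":{"type":"array"}},"hand":{"type":"number"},"squeeze":{"type":"number"}},"required":["targets"]}

```bash
ls; mkdir -p pics; python3 - <<'E'
from cell import env
import cv2
o=env.get_obs();print({k:o[k] for k in('time_s','tool_pos','tool_rot','force','grip_width')})
for n in("scene","top"):
    p=env.read_camera(n);cv2.imwrite(f"pics/{n}0.png",p["image"][:,:,::-1])
    print(n,p["camera_matrix"],p["k1"],p["camera_from_world"])
    for t in("cartridge","analyser","slot","cartridge_nose","jar","tip_box","bottle","timer","beaker","can"):
        try: print(t,[(round(d["conf"],2),d["rect"]) for d in env.regions_of(p,t)][:2])
        except Exception as e: print(t,e)
E
```

```text
pics
{'time_s': 0.0, 'tool_pos': array([ 0.26046463, -0.59486704,  0.20014728]), 'tool_rot': array([-1.79887351e+02,  6.53165078e-03,  2.36524714e+01]), 'force': array([ 0.28266761, -0.72446117, -0.28758523]), 'grip_width': 0.08684412992900147}
scene [[457.32681931   0.         282.78482438]
 [  0.         457.32681931 216.54320864]
 [  0.           0.           1.        ]] -0.07130566712320037 [[-0.70285286  0.71106193  0.01971774  0.39798606]
 [ 0.47706234  0.49175372 -0.72841596 -0.20167466]
 [-0.52764513 -0.50256265 -0.68485137  1.72537107]
 [ 0.          0.          0.          1.        ]]
cartridge []
analyser [(0.7, [133.2, 214.2, 284.2, 339.2])]
slot [(0.82, [132.3, 212.7, 287.8, 339.3])]
cartridge_nose [(0.89, [257.9, 185.8, 277.8, 226.2]), (0.69, [131.4, 210.0, 287.4, 337.3])]
jar [(0.55, [287.7, 241.6, 305.1, 264.8])]
tip_box [(0.66, [188.7, 177.2, 232.4, 219.1])]
bottle [(0.33, [286.2, 239.7, 306.4, 264.0])]
timer [(0.81, [381.1, 247.2, 414.2, 271.5])]
beaker [(0.85, [402.9, 288.9, 432.9, 325.6])]
can [(0.86, [216.9, 138.1, 233.0, 166.8])]
top [[426.90861518   0.       
[... 160 characters left out ...]
 0.01055043]
 [-0.99822014 -0.01298923 -0.05820503  0.59392907]
 [ 0.05796473  0.01816694 -0.99815332  1.19267617]
 [ 0.          0.          0.          1.        ]]
cartridge [(0.69, [306.4, 215.2, 332.6, 232.1])]
analyser [(0.6, [232.1, 43.5, 341.0, 220.0]), (0.5, [100.0, 211.0, 132.6, 236.7])]
slot [(0.85, [231.7, 42.8, 341.4, 221.1])]
cartridge_nose [(0.73, [306.4, 216.0, 333.1, 232.5])]
jar [(0.55, [239.3, 190.2, 263.2, 211.3])]
tip_box [(0.78, [355.8, 175.6, 402.6, 208.4])]
bottle [(0.67, [205.8, 174.1, 230.7, 204.8])]
timer [(0.6, [160.3, 261.0, 190.8, 288.2])]
beaker [(0.61, [100.2, 209.8, 135.3, 236.7])]
can [(0.7, [420.9, 249.3, 453.8, 270.7]), (0.22, [233.4, 43.3, 338.6, 221.4])]
```

```bash
python3 - <<'E'
import cv2
a=cv2.imread("pics/top0.png")
cv2.imwrite("pics/top0c.png",cv2.resize(a[30:300,140:480],None,fx=2.2,fy=2.2,interpolation=cv2.INTER_CUBIC))
a=cv2.imread("pics/scene0.png")
cv2.imwrite("pics/scene0c.png",cv2.resize(a[130:350,120:440],None,fx=2.5,fy=2.5,interpolation=cv2.INTER_CUBIC))
E
```

```text
(no output)
```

View pics/top0c.png

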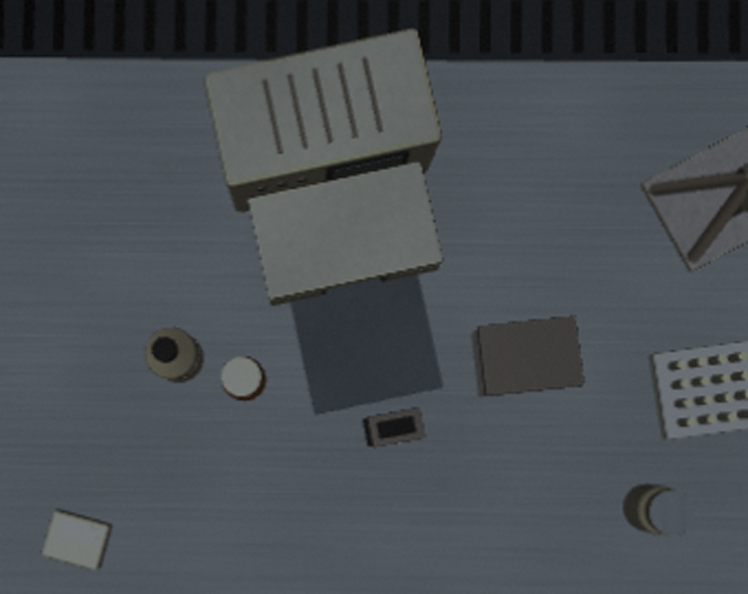

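View pics/scene0c.png

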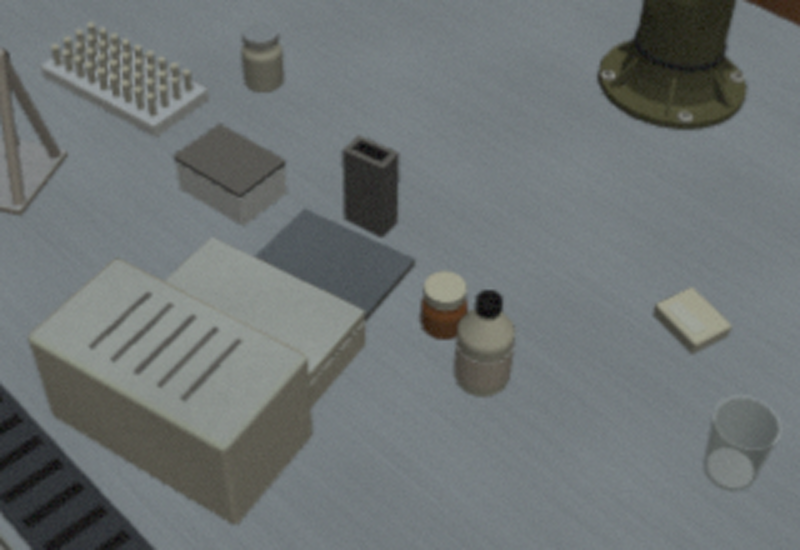

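Top view crop (scale 2.2, offset 140,30): the bed's front corners are at about (316,413) and (441,386), the hood and body tops are clear, and the cartridge top is at (366–425, 409–446). I'll fit poses to these corners.

```bash
cat > h.py <<'E'
import numpy as np, cv2
from scipy.optimize import least_squares
from scipy.spatial.transform import Rotation as R
from cell import env
def project(p,P):
    T=np.array(p["camera_from_world"]);K=np.array(p["camera_matrix"])
    c=np.asarray(P)@T[:3,:3].T+T[:3,3];s=c[:,:2]/c[:,2:]
    s=s*(1+p["k1"]*(s**2).sum(1,keepdims=True))
    return s*[K[0,0],K[1,1]]+K[:2,2]
def place(q,P):
    c,s=np.cos(q[2]),np.sin(q[2]);P=np.asarray(P,float)
    return np.c_[q[0]+c*P[:,0]-s*P[:,1],q[1]+s*P[:,0]+c*P[:,1],P[:,2]]
def fit(ps,uvs,Ps,q0):
    f=lambda q:np.concatenate([(project(p,place(q,P))-uv).ravel() for p,uv,P in zip(ps,uvs,Ps)])
    r=least_squares(f,q0,loss="soft_l1");return r.x,f(r.x).reshape(-1,2)
def wristpic(o=None):
    o=o or env.get_obs();p=env.read_camera("wrist")
    T=np.eye(4);T[:3,:3]=R.from_euler("xyz",o["tool_rot"],degrees=True).as_matrix();T[:3,3]=o["tool_pos"]
    p["camera_from_world"]=np.linalg.inv(T@np.array(p["mount"]));return p
AN=np.array([[0,85,12],[0,-85,12],[150,110,72],[150,-110,72],[280,110,72],[280,-110,72],[280,130,140],[280,-130,140],[420,130,140],[420,-130,140]])/1000
CT=np.array([[18,31,120],[18,-31,120],[-18,-31,120],[-18,31,120]])/1000
E
python3 - <<'E'
from h import *
top=env.read_camera("top");sc=env.read_camera("scene")
a=np.array([[316,413],[441,386],[272,298],[440,262],[249,200],[420,165],[231,184],[440,140],[206,73],[416,29]])/2.2+[140,30]
b=np.array([[413,264],[305,211],[365,315],[212,238],[305,352],[118,261]])/2.5+[120,130]
bi=[0,1,2,3,6,7]
# scene: body front top corners (305,352) left & (118,261)=right-front? check residuals
q,r=fit([top],[a],[AN],[.6,0,.2]);print("top",q*[1e3,1e3,57.3],r.round(1).tolist())
print("scene pred crop",((project(sc,place(q,AN))-[120,130])*2.5).round().tolist())
c=np.array([[366,409+3],[422,409],[425,437],[370,446]])/2.2+[140,30]
qc,r=fit([top],[c],[CT],[.55,-.05,.2]);print("cart",qc*[1e3,1e3,57.3],r.round(1).tolist())
full=np.r_[CT,CT*[1,1,0]]
print("scene cart",((project(sc,place(qc,full))-[120,130])*2.5).round().tolist())
d=qc-q;cc,s=np.cos(q[2]),np.sin(q[2]);print("cart in analyser mm",(cc*d[0]+s*d[1])*1e3,(-s*d[0]+cc*d[1])*1e3,d[2])
np.save("q.npy",[q,qc])
for n,z in (("jar",65),("bottle",130),("tip_box",60)):
    g=env.regions_of(top,n)[0]["rect"];uv=np.array([[(g[0]+g[2])/2,(g[1]+g[3])/2]])
    x=least_squares(lambda v:(project(top,[[v[0],v[1],z/1e3*.8]])-uv).ravel(),[.6,0]).x
    d=x-q[:2];print(n,x,(cc*d[0]+s*d[1])*1e3,(-s*d[0]+cc*d[1])*1e3)
E
```

```text
top [570.29826972 -89.49011402  12.83762615] [[-0.8, 1.0], [1.0, 0.7], [-1.2, 0.7], [1.6, 0.1], [-0.6, -0.9], [0.4, -1.9], [-1.8, 1.3], [2.0, -0.0], [-1.5, -0.4], [1.2, -1.7]]
scene pred crop [[412.0, 256.0], [301.0, 206.0], [362.0, 306.0], [209.0, 232.0], [294.0, 383.0], [136.0, 299.0], [307.0, 349.0], [113.0, 250.0], [220.0, 446.0], [20.0, 331.0]]
cart [ 537.58861595 -101.94964428    6.82849632] [[0.8, 0.7], [-0.8, -0.5], [-0.5, 0.7], [0.5, -0.9]]
scene cart [[377.0, 167.0], [338.0, 146.0], [356.0, 132.0], [395.0, 152.0], [377.0, 238.0], [340.0, 217.0], [357.0, 203.0], [394.0, 223.0]]
cart in analyser mm -34.660319836183895 -4.8809398079028945 -0.1048713757972046
jar [0.59840151 0.07964003] 64.97696927723572 158.65935886096304
bottle [0.61762462 0.16421147] 102.50911660149445 236.8462740775265
tip_box [ 0.62241565 -0.26712429] 11.349351703044096 -184.77368279066226
```

Call:
apply_moves(
  targets=[
    [[20, 40, 20], [0, 0, 0]],
    [[40, 80, 45], [0, 0, -0.03]],
    [[60, 125, 70], [0, 0, -0.06]],
    [[80, 170, 95], [0, 0, -0.09]],
    [[100, 215, 120], [0, 0, -0.12]],
    [[120, 260, 140], [0, 0, -0.15]],
    [[140, 300, 150], [0, 0, -0.19]],
    [[160, 340, 150], [0, 0, -0.19]],
  ],
)

```text
time_s: 2.15
tool_pos: [0.4174, -0.263, 0.3529]
tool_rot: [179.8, -0.1, 12.7]
force: [0.9, 0.3, -0.0]
grip_width: 0.087
```

Call:
apply_moves(
  targets=[
    [[20, 40, 0], [0, 0, 0]],
    [[40, 80, 0], [0, 0, 0]],
    [[60, 120, 0], [0, 0, 0]],
    [[70, 140, 0], [0, 0, 0]],
    [[70, 140, 0], [0, 0, 0]],
    [[70, 140, 0], [0, 0, 0]],
    [[70, 140, 0], [0, 0, 0]],
  ],
)

```text
time_s: 2.85
tool_pos: [0.4858, -0.1261, 0.3505]
tool_rot: [180.0, 0.0, 12.6]
force: [0.3, -0.9, -0.1]
grip_width: 0.0868
```

```bash
python3 - <<'E'
from h import *
p=wristpic();print(np.array(p["mount"]).round(3),p["camera_matrix"][0],p["k1"]);cv2.imwrite("pics/w1.png",p["image"][:,:,::-1])
q,qc=np.load("q.npy")
print(project(p,place(q,AN[:4])).round(),project(p,place(qc,np.r_[CT,CT*[1,1,0]])).round())
print(env.get_obs()["qpos"])
E
```

```text
[[-0.001 -0.968 -0.249  0.068]
 [ 1.    -0.001  0.001 -0.   ]
 [-0.001 -0.249  0.968 -0.183]
 [ 0.     0.     0.     1.   ]] [321.80968401   0.         279.55812214] 0.024293031730077127
[[213. 115.]
 [323. 114.]
 [176. -15.]
 [353. -16.]] [[246. 122.]
 [296. 127.]
 [293. 157.]
 [244. 152.]
 [253. 124.]
 [292. 128.]
 [290. 151.]
 [252. 147.]]
[ 39.7460645   -0.53047126 -27.80694962  87.87884757  -0.2154239
  92.6030588  -65.47901373]
```

View pics/w1.png

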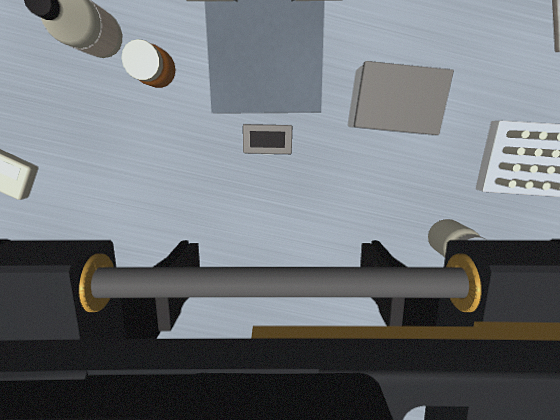

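Wrist view: bed front corners at (212,112) and (322,111), cartridge top at (243–292, 124–154), hood feet at the top edge. The prediction is about 3 px off for the bed, so I'll refine sub-pixel.

```bash
python3 - <<'E'
from h import *
p=wristpic();g=cv2.cvtColor(p["image"],cv2.COLOR_RGB2GRAY)
def sub(pts,w=4):
    c=np.array(pts,np.float32).reshape(-1,1,2)
    return cv2.cornerSubPix(g,c,(w,w),(-1,-1),(3,50,.01)).reshape(-1,2)
b=sub([[212,112],[322,111]]);c=sub([[243,124.5],[292,125.5],[291,154],[243,152]],3)
print(b,c)
q0,qc0=np.load("q.npy")
q,r=fit([p],[b],[AN[:2]],q0);print("an",q*[1e3,1e3,57.3],r.round(2).tolist())
qc,r=fit([p],[c],[CT],qc0);print("cart",qc*[1e3,1e3,57.3],r.round(2).tolist())
for Q in(q,q0):
  d=qc-Q;cc,s=np.cos(Q[2]),np.sin(Q[2]);print("in analyser",(cc*d[0]+s*d[1])*1e3,(-s*d[0]+cc*d[1])*1e3,d[2])
k=p["image"][90:175,200:340,::-1];cv2.imwrite("pics/w1c.png",cv2.resize(k,None,fx=5,fy=5,interpolation=cv2.INTER_CUBIC))
np.save("q1.npy",[q,qc])
E
```

```text
[[211.30598  112.58918 ]
 [320.6921   112.334854]] [[242.71637 123.52625]
 [292.50494 125.48272]
 [290.0858  154.47908]
 [242.72865 152.3103 ]]
an [572.42850925 -85.77425295  12.7304242 ] [[-0.31, 0.02], [0.31, 0.01]]
cart [537.49587057 -98.79979263  10.09428026] [[-0.23, -0.46], [0.06, -0.15], [0.96, 0.32], [-0.61, 0.34]]
in analyser -36.94419341644998 -5.0080437038432875 -0.046006002457713524
in analyser -34.0509360805948 -1.789205899646736 -0.047876891610895395
```

View pics/w1c.png

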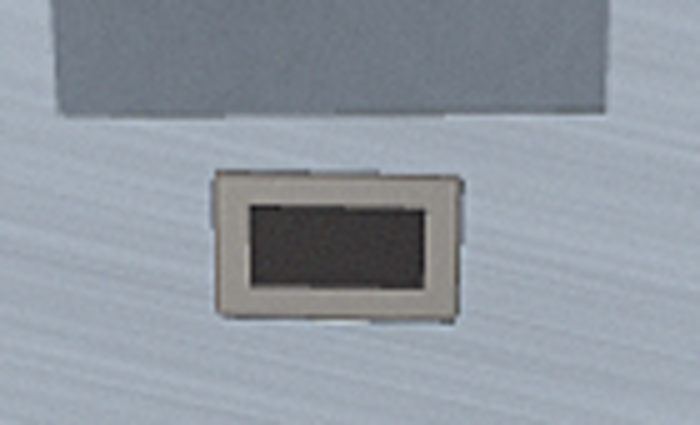

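Call:
apply_moves(
  targets=[
    [[22, 13, -10], [0, 0, -0.02]],
    [[44, 26, -30], [0, 0, -0.045]],
    [[44, 26, -80], [0, 0, -0.045]],
    [[44, 26, -130], [0, 0, -0.045]],
    [[44, 26, -180], [0, 0, -0.045]],
    [[44, 26, -220], [0, 0, -0.045]],
    [[44, 26, -255], [0, 0, -0.045]],
    [[44, 26, -281], [0, 0, -0.045]],
  ],
  hand=87,
  squeeze=8,
)

```text
time_s: 3.75
tool_pos: [0.5286, -0.0995, 0.0669]
tool_rot: [-180.0, 0.2, 10.1]
force: [0.9, 0.1, -0.4]
grip_width: 0.0869
```

Call:
apply_moves(
  targets=[
    [[0, 0, 0], [0, 0, 0]],
    [[0, 0, 0], [0, 0, 0]],
    [[0, 0, 0], [0, 0, 0]],
    [[0, 0, 0], [0, 0, 0]],
    [[0, 0, 0], [0, 0, 0]],
    [[0, 0, 0], [0, 0, 0]],
    [[0, 0, 0], [0, 0, 0]],
  ],
  hand=55,
  squeeze=8,
)

```text
time_s: 4.45
tool_pos: [0.532, -0.0991, 0.0715]
tool_rot: [179.9, -0.2, 10.2]
force: [0.4, -1.6, 6.6]
grip_width: 0.0622
```

```bash
cat > look.py <<'E'
import sys
from h import *
n=sys.argv[1];p=wristpic();cv2.imwrite(f"pics/{n}.png",p["image"][:,:,::-1])
o=env.get_obs();print(o["time_s"],o["tool_pos"],o["tool_rot"],o["force"],o["grip_width"])
E
python3 look.py w2
```

```text
4.5 [ 0.53196419 -0.09908237  0.07147005] [ 1.79869856e+02 -1.76155545e-01  1.01625284e+01] [-0.83308748 -1.0446913   6.05534676] 0.062299502795169014
```

View pics/w2.png

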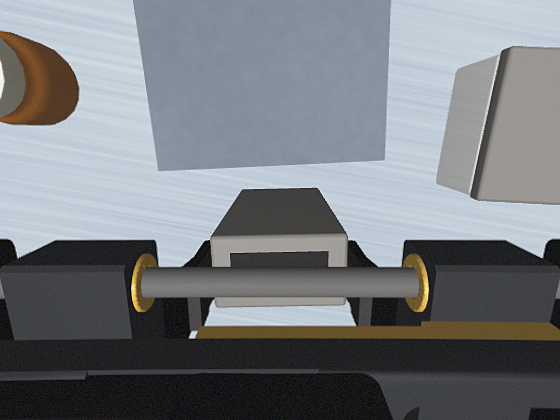

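Cartridge is gripped square (62.2 mm). Its foot's front edge is at (243–319,188), its top front edge is at (211–347,235), and the bed corners are at (158,170) and (385,160).

```bash
python3 - <<'E'
from h import *
p=wristpic();g=cv2.cvtColor(p["image"],cv2.COLOR_RGB2GRAY)
def sub(pts,w=5):
    return cv2.cornerSubPix(g,np.array(pts,np.float32).reshape(-1,1,2),(w,w),(-1,-1),(3,50,.01)).reshape(-1,2)
b=sub([[158,170],[385,160]]);c=sub([[211,235],[347,235],[319,188],[243,188]]);print(b,c)
q0,qc0=np.load("q1.npy")
q,r=fit([p],[b],[AN[:2]],q0);print("an",q*[1e3,1e3,57.3],r.round(2).tolist())
F=np.array([[18,31,120],[18,-31,120],[18,-31,0],[18,31,0]])/1e3
qc,r=fit([p],[c],[F],qc0);print("cart",qc*[1e3,1e3,57.3],r.round(2).tolist())
d=qc-q;cc,s=np.cos(q[2]),np.sin(q[2]);print("in analyser",(cc*d[0]+s*d[1])*1e3,(-s*d[0]+cc*d[1])*1e3,d[2]*57.3)
o=env.get_obs();d=o["tool_pos"]-np.r_[qc[:2],0];print("tcp in cart",np.cos(qc[2])*d[0]+np.sin(qc[2])*d[1],-np.sin(qc[2])*d[0]+np.cos(qc[2])*d[1],o["force"])
np.save("q2.npy",[q,qc])
E
```

```text
[[157.98174 170.72572]
 [384.19852 159.67583]] [[208.63173 239.18361]
 [347.72125 239.65459]
 [316.81003 187.34314]
 [242.14017 188.78323]]
an [572.47945563 -85.24521525  12.90292509] [[-0.33, 0.05], [0.33, 0.01]]
cart [535.02747279 -97.7262596    9.91097859] [[-0.39, -0.46], [1.03, -0.57], [0.29, 2.98], [-2.26, 1.29]]
in analyser -39.29326523062485 -3.803523928425645 -2.991946499804515
tcp in cart -0.0032364320788043914 -0.0008361340694659318 [-0.57624244 -1.53739916  6.40590859]
```

Call:
apply_moves(
  targets=[
    [[2, 2, 0], [0, 0, 0.015]],
    [[4, 4, 0], [0, 0, 0.035]],
    [[6, 6, 0], [0, 0, 0.051]],
    [[9, 6.5, 0], [0, 0, 0.051]],
    [[12, 7.2, 0], [0, 0, 0.051]],
    [[14.6, 7.8, 0], [0, 0, 0.051]],
    [[14.6, 7.8, 0], [0, 0, 0.051]],
    [[14.6, 7.8, 0], [0, 0, 0.051]],
  ],
)

```text
time_s: 5.35
tool_pos: [0.547, -0.0943, 0.0721]
tool_rot: [179.6, -0.2, 13.0]
force: [-0.1, -6.5, 8.0]
grip_width: 0.0618
```

Call:
apply_moves(
  targets=[
    [[1, 0.2, 0], [0, 0, 0]],
    [[1.5, 0.3, 0], [0, 0, 0]],
    [[2, 0.45, 0], [0, 0, 0]],
    [[2, 0.45, 0], [0, 0, 0]],
  ],
)

```text
time_s: 5.75
tool_pos: [0.5489, -0.094, 0.0721]
tool_rot: [179.6, -0.2, 13.0]
force: [-1.0, -5.4, 7.8]
grip_width: 0.0622
```

Call:
apply_moves(
  targets=[
    [[1, 0.2, 0], [0, 0, 0]],
    [[1.5, 0.3, 0], [0, 0, 0]],
    [[2, 0.45, 0], [0, 0, 0]],
    [[2, 0.45, 0], [0, 0, 0]],
  ],
)

```text
time_s: 6.15
tool_pos: [0.551, -0.0936, 0.0721]
tool_rot: [179.6, -0.2, 13.0]
force: [0.3, -6.0, 7.7]
grip_width: 0.0626
```

Call:
apply_moves(
  targets=[
    [[0.3, 3.1, 0], [0, 0, 0]],
    [[1.3, 3.3, 0], [0, 0, 0]],
    [[2.3, 3.5, 0], [0, 0, 0]],
    [[2.3, 3.5, 0], [0, 0, 0]],
  ],
)

```text
time_s: 6.55
tool_pos: [0.5533, -0.0899, 0.0719]
tool_rot: [179.6, -0.2, 13.0]
force: [-0.2, -6.4, 7.6]
grip_width: 0.0623
```

Call:
apply_moves(
  targets=[
    [[1, 0.2, 0], [0, 0, 0]],
    [[2, 0.4, 0], [0, 0, 0]],
    [[2, 0.4, 0], [0, 0, 0]],
  ],
)

```text
time_s: 6.85
tool_pos: [0.5553, -0.0895, 0.0719]
tool_rot: [179.6, -0.2, 13.0]
force: [0.9, -5.4, 6.9]
grip_width: 0.062
```

```bash
python3 look.py w3
```

```text
6.9 [ 0.55525907 -0.08951189  0.0718652 ] [179.63236743  -0.17987181  13.01470758] [ 0.56331484 -4.64896377  6.16211345] 0.06250516636549767
```

View pics/w3.png

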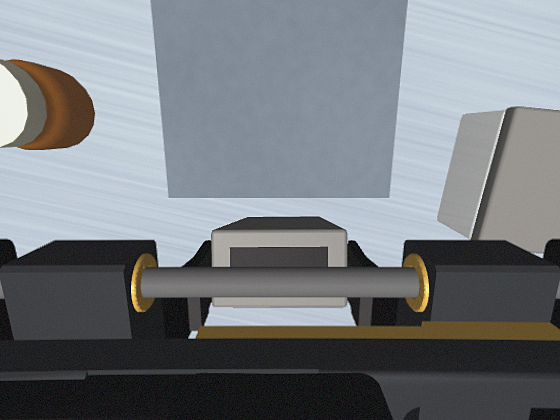

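The cartridge is leaning: its foot lagged behind, with the foot edge at v≈218 against a top edge at v≈230. I'll set it upright again by moving back, release it, and push it low from behind instead.

Call:
apply_moves(
  targets=[
    [[-4, -1, 0], [0, 0, 0]],
    [[-8, -2, 0], [0, 0, 0]],
    [[-12, -2.7, 0], [0, 0, 0]],
    [[-16, -3.6, 0], [0, 0, 0]],
    [[-19, -4.3, 0], [0, 0, 0]],
    [[-19, -4.3, 0], [0, 0, 0]],
    [[-19, -4.3, 0], [0, 0, 0]],
  ],
)

```text
time_s: 7.6
tool_pos: [0.5343, -0.0902, 0.0698]
tool_rot: [180.0, -0.0, 13.1]
force: [0.5, -4.8, 4.6]
grip_width: 0.0629
```

```bash
python3 look.py w4
```

```text
7.65 [ 0.53445    -0.09012907  0.06983393] [ 1.79967245e+02 -6.53238763e-03  1.31159776e+01] [-0.45946272 -5.01492032  4.97033984] 0.06234495748558248
```

View pics/w4.png

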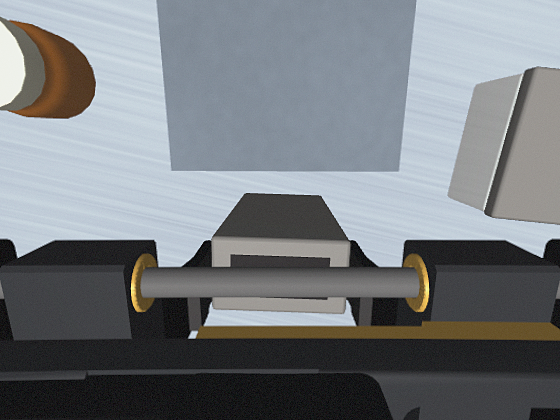

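Call:
apply_moves(
  targets=[
    [[0, 0, 0], [0, 0, 0]],
    [[0, 0, 0], [0, 0, 0]],
    [[0, 0, 0], [0, 0, 0]],
    [[-15, -3.3, 0], [0, 0, 0]],
    [[-35, -8, 0], [0, 0, 0]],
    [[-55, -13, 0], [0, 0, 0]],
    [[-60, -14, 0], [0, 0, 0]],
    [[-60, -14, 0], [0, 0, 0]],
  ],
  hand=87,
)

```text
time_s: 8.45
tool_pos: [0.4738, -0.1035, 0.0694]
tool_rot: [-180.0, 0.0, 13.1]
force: [-0.5, -0.4, -0.2]
grip_width: 0.087
```

```bash
python3 look.py w5; python3 - <<'E'
from h import *
t=env.read_camera("top");s=env.read_camera("scene")
a=cv2.resize(t["image"][180:270,260:390,::-1],None,fx=4,fy=4,interpolation=2)
b=cv2.imread("pics/w5.png");cv2.imwrite("pics/w5c.png",np.vstack([cv2.resize(b[60:260],(520,186)),a]))
E
```

```text
8.5 [ 0.47476294 -0.1033587   0.06965046] [-1.79988920e+02 -4.03287484e-02  1.31261427e+01] [-0.44399553  0.32152189  0.72438212] 0.08693058200819417
```

View pics/w5c.png

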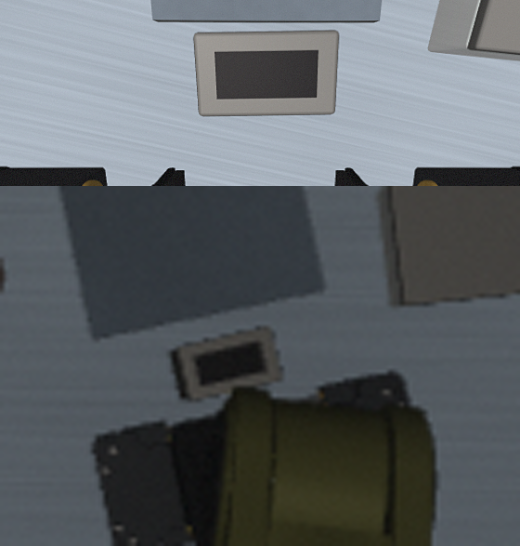

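```bash
python3 - <<'E'
from h import *
p=wristpic();g=cv2.cvtColor(p["image"],cv2.COLOR_RGB2GRAY)
sub=lambda pts,w=5:cv2.cornerSubPix(g,np.array(pts,np.float32).reshape(-1,1,2),(w,w),(-1,-1),(3,50,.01)).reshape(-1,2)
b=sub([[165,82],[409,82]]);c=sub([[210,95],[364,92],[361,183],[214,183]]);print(b,c)
q0,qc0=np.load("q2.npy")
q,r=fit([p],[b],[AN[:2]],q0);print("an",q*[1e3,1e3,57.3],r.round(2).tolist())
qc,r=fit([p],[c],[CT],qc0);print("cart",qc*[1e3,1e3,57.3],r.round(2).tolist())
q=np.array([.5725,-.0855,12.85/57.3])
d=qc-q;cc,s=np.cos(q[2]),np.sin(q[2]);print("in analyser",(cc*d[0]+s*d[1])*1e3,(-s*d[0]+cc*d[1])*1e3,d[2]*57.3)
d=env.get_obs()["tool_pos"][:2]-q[:2];print("tcp",(cc*d[0]+s*d[1])*1e3,(-s*d[0]+cc*d[1])*1e3)
E
```

```text
[[164.62724  83.50952]
 [407.52115  84.60972]] [[209.5663   99.78422]
 [364.       92.     ]
 [357.6796  185.56526]
 [214.37686 186.21265]]
an [572.31882365 -85.29354116  12.87437556] [[-0.49, 0.04], [0.49, 0.05]]
cart [537.03570939 -91.53807001  14.90876465] [[-3.92, -1.5], [1.0, 0.98], [4.06, -0.72], [-0.96, 3.22]]
in analyser -35.91900647576419 1.9997928539190832 2.058764647064443
tcp -98.8030055739382 4.302502672832314
```

Call:
apply_moves(
  targets=[
    [[0, -2, -10], [0.013, -0.058, 0]],
    [[0, -2.4, -25], [0.026, -0.117, 0]],
    [[0, -2.4, -45], [0.033, -0.146, 0]],
    [[0, -2.4, -58], [0.033, -0.146, 0]],
    [[5, -1.3, -58], [0.033, -0.146, 0]],
    [[15, 1, -58], [0.033, -0.146, 0]],
    [[25, 3.3, -58], [0.033, -0.146, 0]],
    [[25, 3.3, -58], [0.033, -0.146, 0]],
  ],
  hand=40,
)

```text
time_s: 9.45
tool_pos: [0.5025, -0.0998, 0.0129]
tool_rot: [179.9, -8.8, 13.2]
force: [-0.4, -0.7, -1.3]
grip_width: 0.0409
```

Call:
apply_moves(
  targets=[
    [[3, 0.7, 0], [0, 0, 0]],
    [[6, 1.4, 0], [0, 0, 0]],
    [[9, 2, 0], [0, 0, 0]],
    [[12, 2.7, 0], [0, 0, 0]],
    [[15, 3.4, 0], [0, 0, 0]],
    [[15, 3.4, 0], [0, 0, 0]],
  ],
)

```text
time_s: 10.05
tool_pos: [0.5148, -0.0971, 0.0117]
tool_rot: [179.9, -8.6, 13.1]
force: [-1.0, -0.5, -0.8]
grip_width: 0.0398
```

Call:
apply_moves(
  targets=[
    [[2, 0.45, 0], [0, 0, 0]],
    [[4, 0.9, 0], [0, 0, 0]],
    [[6, 1.35, 0], [0, 0, 0]],
    [[8, 1.8, 0], [0, 0, 0]],
    [[8, 1.8, 0], [0, 0, 0]],
  ],
)

```text
time_s: 10.55
tool_pos: [0.5196, -0.0962, 0.0116]
tool_rot: [180.0, -8.2, 13.1]
force: [-12.1, -1.4, 13.9]
grip_width: 0.0395
```

Call:
apply_moves(
  targets=[
    [[1.5, 0.35, 0], [0, 0, 0]],
    [[3, 0.7, 0], [0, 0, 0]],
    [[4, 0.9, 0], [0, 0, 0]],
    [[4, 0.9, 0], [0, 0, 0]],
  ],
)

```text
time_s: 10.95
tool_pos: [0.5215, -0.0958, 0.0124]
tool_rot: [180.0, -8.0, 13.1]
force: [-22.0, -1.3, 28.7]
grip_width: 0.0401
```

Call:
apply_moves(
  targets=[
    [[1, 0.2, 0], [0, 0, 0]],
    [[2, 0.45, 0], [0, 0, 0]],
    [[2, 0.45, 0], [0, 0, 0]],
  ],
)

```text
time_s: 11.25
tool_pos: [0.5235, -0.0954, 0.0135]
tool_rot: [180.0, -7.9, 13.1]
force: [-26.6, -0.4, 39.7]
grip_width: 0.04
```

Call:
apply_moves(
  targets=[
    [[-4, -0.9, 0], [0, 0, 0]],
    [[-8, -1.8, 0], [0, 0, 0]],
    [[-8, -1.8, 0], [0, 0, 0]],
  ],
)

```text
time_s: 11.55
tool_pos: [0.52, -0.0961, 0.0115]
tool_rot: [179.9, -8.6, 13.1]
force: [-0.5, -0.5, -0.2]
grip_width: 0.0401
```

```bash
python3 - <<'E'
from h import *
o=env.get_obs();print(o["tool_pos"],o["force"])
t=wristpic()["image"][:300];s=env.read_camera("scene")["image"][160:260,220:310]
cv2.imwrite("pics/v9.png",np.hstack([t,cv2.resize(s,(270,300),interpolation=2)])[:,:,::-1])
E
```

```text
[ 0.52003735 -0.09605857  0.01154484] [-0.45098619 -0.53075758 -0.24951922]
```

View pics/v9.png

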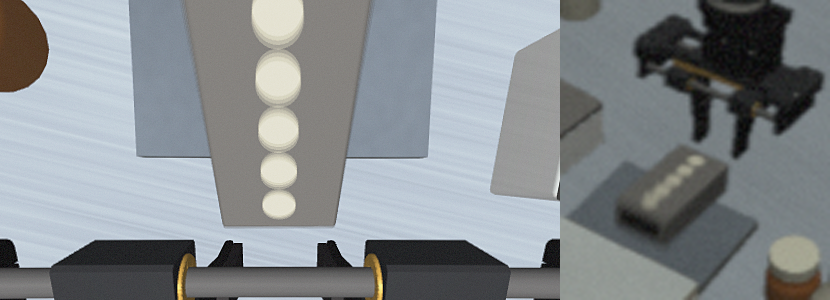

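The cartridge has tipped and now lies on the bed, caps up and square. Its foot edge is at (224–335,226) and the bed edge is at v≈157. I'll measure its lying pose.

```bash
cat > lie.py <<'E'
from h import *
A=np.array([.5725,-.0855,12.85/57.3])
def an(xy):
    d=np.asarray(xy)[:2]-A[:2];c,s=np.cos(A[2]),np.sin(A[2]);return np.array([c*d[0]+s*d[1],-s*d[0]+c*d[1]])*1e3
def ray(p,uv,z):
    return least_squares(lambda v:(project(p,[[v[0],v[1],z]])-uv).ravel(),[.6,-.08]).x
E
python3 - <<'E'
from lie import *
p=wristpic();g=cv2.cvtColor(p["image"],cv2.COLOR_RGB2GRAY)
for uv,z in (([136,157],.012),([428,157],.012),([224,226],.048),([335,226],.048)):
    print(an(ray(p,np.array(uv),z)))
for uv,z in (([190,20],.048),([367,20],.048)): print(an(ray(p,np.array(uv),z)))
print("tcp",an(env.get_obs()["tool_pos"]))
E
```

```text
[-0.48160586 85.41611795]
[  0.19509935 -84.67078876]
[-35.63931773  28.74804689]
[-35.4451172  -25.12255525]
[58.17516551 42.5547747 ]
[ 58.56890419 -37.32384612]
tcp [-53.0361167   1.5885895]
```

```bash
python3 - <<'E'
from lie import *
p=wristpic()
c,s=np.cos(A[2]),np.sin(A[2])
W=lambda a:np.array([A[0]+(c*a[0]-s*a[1])/1e3,A[1]+(s*a[0]+c*a[1])/1e3,a[2]/1e3])
for L,Rr in (([224,226],[335,226]),([207.5,130],[351,130]),([188,20],[369.6,20])):
    f=lambda v:project(p,[W([v[0],v[1]+31,v[2]]),W([v[0],v[1]-31,v[2]])]).ravel()-np.r_[L,Rr]
    r=least_squares(f,[0,0,40]);print(r.x.round(1),r.fun.round(2))
s=env.read_camera("scene")["image"][170:260,200:310]
cv2.imwrite("pics/v10.png",cv2.resize(s,None,fx=6,fy=6,interpolation=2)[:,:,::-1])
print(env.get_obs()["force"])
E
```

```text
[-38.9   1.8  24.6] [ 0.   -0.21 -0.    0.21]
[ 8.2  2.1 60.4] [ 0.   -0.32 -0.    0.32]
[41.   2.4 85.6] [ 0.01 -0.48  0.    0.49]
[-0.25091565  1.05563946 -0.23736775]
```

View pics/v10.png

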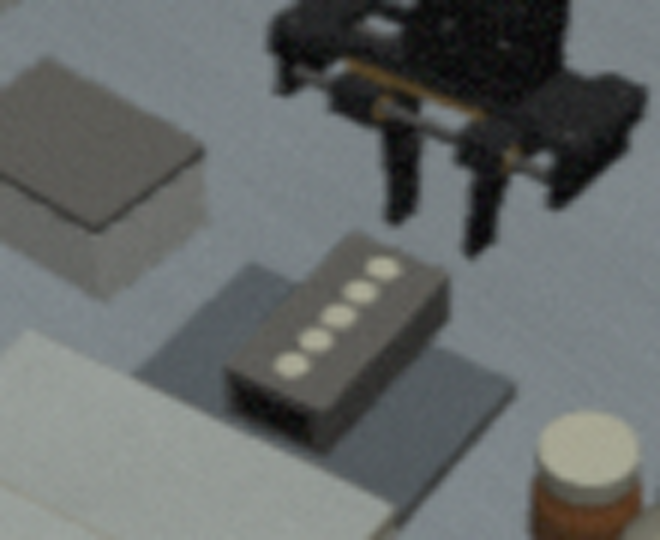

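```bash
python3 - <<'E'
from lie import *
s_=env.read_camera("scene")
c,s=np.cos(A[2]),np.sin(A[2])
W=lambda a:np.array([A[0]+(c*a[0]-s*a[1])/1e3,A[1]+(s*a[0]+c*a[1])/1e3,a[2]/1e3])
uv=np.array([[449,272],[355,233],[325,408],[230,370]])/6+[200,170]
bed=np.array([[515,382],[255,265]])/6+[200,170]
off=(project(s_,[W([0,85,12]),W([0,-85,12])])-bed);print("bed off",off)
uv=uv+off.mean(0)
def corners(x,y,z,t):
    return [W([x+d*np.cos(t),y+e,z+d*np.sin(t)]) for d,e in((0,31),(0,-31),(120,31),(120,-31))]
for h in ((-39,2,24.6,.65),(-12,2,48,0),(-36,2,48,0)):
    print(h,(project(s_,corners(*h))-uv).round(1).tolist())
r=least_squares(lambda v:(project(s_,corners(v[0],v[1],v[2],v[3]))-uv).ravel(),[-20,2,40,.2],x_scale=[10,10,10,.3]);print(r.x,r.fun.round(1))
p=wristpic();o=env.get_obs();print(o["time_s"])
cv2.imwrite("pics/v11.png",p["image"][:,:,::-1]); old=cv2.imread("pics/v9.png")[:300,:560].astype(int)
print("change",abs(p["image"][:300,:,::-1].astype(int)-old).mean())
E
```

```text
bed off [[-0.72225149 -0.32695254]
 [-1.79884017 -1.02192566]]
(-39, 2, 24.6, 0.65) [[4.2, 2.3], [3.7, 1.7], [7.9, -19.6], [6.6, -21.0]]
(-12, 2, 48, 0) [[-0.4, 1.8], [-1.1, 1.1], [-1.6, 2.5], [-2.7, 0.7]]
(-36, 2, 48, 0) [[3.8, -2.5], [3.1, -3.2], [3.0, -2.4], [2.0, -4.0]]
[-7.35734372e+01 -3.65444259e+01 -1.26327350e+01 -5.47235993e-02] [-0.2  0.2  0.  -0.2  0.1  0.6  0.1 -0.6]
11.9
change 11.977128968253968
```

Call:
apply_moves(
  targets=[
    [[0, 0, 30], [0, 0, 0]],
    [[-10, -2, 70], [-0.016, 0.073, 0]],
    [[-10, -2, 110], [-0.033, 0.146, 0]],
    [[-10, -2, 130], [-0.033, 0.146, 0]],
    [[-10, -2, 130], [-0.033, 0.146, 0]],
    [[-10, -2, 130], [-0.033, 0.146, 0]],
  ],
  hand=87,
)

```text
time_s: 12.5
tool_pos: [0.5101, -0.0979, 0.1411]
tool_rot: [180.0, 0.0, 13.1]
force: [-0.8, 0.5, -0.4]
grip_width: 0.0799
```

```bash
python3 look.py w12
```

```text
12.55 [ 0.50927379 -0.09789171  0.14028857] [-1.79957447e+02  1.04768412e-01  1.30980348e+01] [-0.69353387 -0.08561003 -1.17500316] 0.08254415441948473
```

View pics/w12.png

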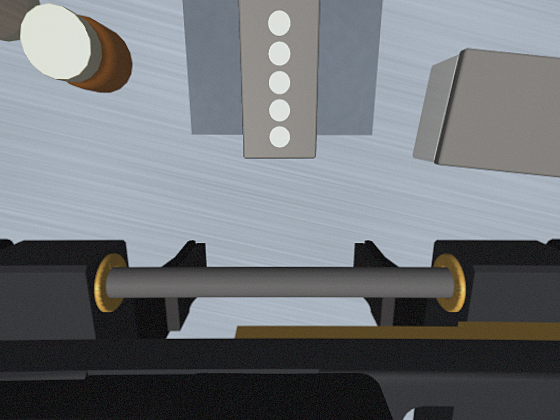

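Lying flat on the bed, caps up. Its foot end is at (244–316,158), the bed edge is at v≈135, and the sides are nearly parallel to the bed's.

```bash
python3 - <<'E'
from lie import *
p=wristpic();g=cv2.cvtColor(p["image"],cv2.COLOR_RGB2GRAY)
sub=lambda pts,w=4:cv2.cornerSubPix(g,np.array(pts,np.float32).reshape(-1,1,2),(w,w),(-1,-1),(3,50,.01)).reshape(-1,2)
u=sub([[192,135],[373,135],[244,158],[316,158]]);print(u)
for a,z in zip(u,(.012,.012,.048,.048)): print(an(ray(p,a,z)).round(1))
for x in (10,60):  # side edges at rows
    row=g[x].astype(int);gr=np.abs(np.diff(cv2.GaussianBlur(g,(3,3),0)[x].astype(int)))
    l=230+gr[230:255].argmax()+.5;r=305+gr[305:335].argmax()+.5
    print(an(ray(p,np.array([l,x]),.048)).round(1),an(ray(p,np.array([r,x]),.048)).round(1))
print("tcp",an(env.get_obs()["tool_pos"]),env.get_obs()["tool_pos"])
E
```

```text
[[191.25325 132.61758]
 [372.3761  133.39664]
 [244.66634 156.98439]
 [315.94012 155.54141]]
[ 0.3 85. ]
[  0.2 -84.7]
[-19.   31.7]
[-17.6 -28.5]
[90.2 32.8] [ 90.4 -26.7]
[55.9 32.3] [ 56.2 -26.4]
tcp [-64.77245303   2.05368445] [ 0.50889279 -0.09790205  0.1398969 ]
```

Call:
apply_moves(
  targets=[
    [[35, 8, 0], [0, 0, -0.004]],
    [[69, 15.7, -20], [0, 0, -0.004]],
    [[69, 15.7, -60], [0, 0, -0.004]],
    [[69, 15.7, -95], [0, 0, -0.004]],
    [[69, 15.7, -115], [0, 0, -0.004]],
    [[69, 15.7, -121], [0, 0, -0.004]],
    [[69, 15.7, -121], [0, 0, -0.004]],
  ],
  hand=87,
)

```text
time_s: 13.3
tool_pos: [0.5778, -0.0821, 0.0189]
tool_rot: [-179.9, 0.2, 12.9]
force: [-0.0, -0.1, 0.5]
grip_width: 0.0869
```

Call:
apply_moves(
  targets=[
    [[0, 0, 0], [0, 0, 0]],
    [[0, 0, 0], [0, 0, 0]],
    [[0, 0, 0], [0, 0, 0]],
    [[0, 0, 0], [0, 0, 0]],
    [[0, 0, 0], [0, 0, 0]],
    [[0, 0, 0], [0, 0, 0]],
  ],
  hand=55,
  squeeze=8,
)

```text
time_s: 13.9
tool_pos: [0.5797, -0.0821, 0.0214]
tool_rot: [180.0, -0.0, 12.9]
force: [-1.2, 1.1, 5.5]
grip_width: 0.062
```

```bash
python3 - <<'E'
from lie import *
o=env.get_obs();print(an(o["tool_pos"]),o["tool_pos"],o["tool_rot"],o["force"],o["grip_width"])
p=wristpic();cv2.imwrite("pics/w13.png",p["image"][:,:,::-1])
E
```

```text
[7.77181703 1.76429428] [ 0.57968486 -0.08205156  0.02144623] [ 1.79975097e+02 -4.21362634e-02  1.28894287e+01] [-1.24128109  1.11277717  5.49669404] 0.0619559212786363
```

Call:
apply_moves(
  targets=[
    [[2, -1.2, 0], [0, 0, 0]],
    [[8, 0.1, 0], [0, 0, 0]],
    [[15, 1.7, 0], [0, 0, 0]],
    [[22, 3.3, 0], [0, 0, 0]],
    [[29, 4.8, 0], [0, 0, 0]],
    [[35, 6.2, 0], [0, 0, 0]],
    [[39.4, 7.2, 0], [0, 0, 0]],
    [[39.4, 7.2, 0], [0, 0, 0]],
  ],
)

```text
time_s: 14.75
tool_pos: [0.6173, -0.076, 0.0204]
tool_rot: [180.0, 0.2, 12.8]
force: [-4.0, -1.1, 4.8]
grip_width: 0.0615
```

```bash
python3 - <<'E'
from lie import *
o=env.get_obs();print(an(o["tool_pos"]),o["tool_rot"],o["force"],o["grip_width"])
p=wristpic();cv2.imwrite("pics/w14.png",p["image"][:,:,::-1])
E
```

```text
[45.81686013 -0.72962982] [179.96728847   0.2098339   12.8406842 ] [-3.99565363 -1.14997122  4.82075374] 0.06148672538253037
```

View pics/w14.png

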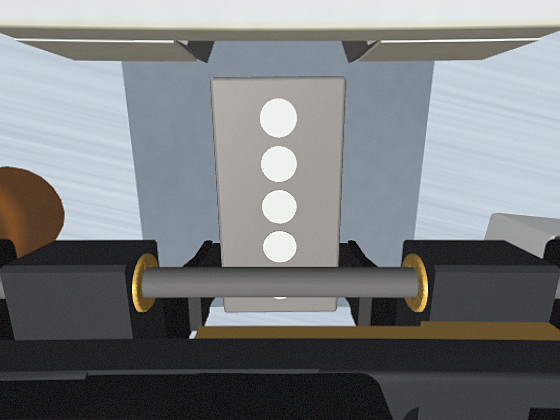

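The nose (211–345, v 77) is centred on the slot mouth (flare corners ≈212 and 343, v 42) and square. Sliding in.

Call:
apply_moves(
  targets=[
    [[5, 1.1, 0], [0, 0, 0]],
    [[10, 2.2, 0], [0, 0, 0]],
    [[15, 3.3, 0], [0, 0, 0]],
    [[20, 4.4, 0], [0, 0, 0]],
    [[25, 5.6, 0], [0, 0, 0]],
    [[25, 5.6, 0], [0, 0, 0]],
  ],
)

```text
time_s: 15.4
tool_pos: [0.6431, -0.07, 0.0204]
tool_rot: [180.0, 0.1, 12.9]
force: [-3.9, -1.5, 2.8]
grip_width: 0.0617
```

Call:
apply_moves(
  targets=[
    [[5, 1.1, 0], [0, 0, 0]],
    [[10, 2.2, 0], [0, 0, 0]],
    [[15, 3.3, 0], [0, 0, 0]],
    [[20, 4.4, 0], [0, 0, 0]],
    [[25, 5.6, 0], [0, 0, 0]],
    [[25, 5.6, 0], [0, 0, 0]],
  ],
)

```text
time_s: 16.0
tool_pos: [0.6685, -0.0641, 0.0203]
tool_rot: [180.0, 0.0, 12.9]
force: [-1.9, -1.3, 1.8]
grip_width: 0.0621
```

```bash
python3 - <<'E'
from lie import *
o=env.get_obs();print(an(o["tool_pos"]),o["tool_rot"],o["force"],o["grip_width"])
E
```

```text
[98.33484491 -0.46220304] [1.79988837e+02 4.09079083e-02 1.28707897e+01] [-1.94103838 -1.34018458  1.8187238 ] 0.06214879534849257
```

Call:
apply_moves(
  targets=[
    [[5, 1.1, 0], [0, 0, 0]],
    [[10, 2.2, 0], [0, 0, 0]],
    [[15, 3.3, 0], [0, 0, 0]],
    [[20, 4.5, 0], [0, 0, 0]],
    [[20, 4.5, 0], [0, 0, 0]],
  ],
)

```text
time_s: 16.5
tool_pos: [0.6898, -0.059, 0.0203]
tool_rot: [-180.0, -0.1, 12.9]
force: [-0.1, -0.9, -0.2]
grip_width: 0.0618
```

Call:
apply_moves(
  targets=[
    [[0, 0, 0], [0, 0, 0]],
    [[0, 0, 0], [0, 0, 0]],
    [[0, 0, 0], [0, 0, 0]],
    [[-30, -6.7, 0], [0, 0, 0]],
    [[-60, -13.5, 0], [0, 0, 0]],
    [[-85, -19, 0], [0, 0, 0]],
    [[-85, -19, 0], [0, 0, 0]],
    [[-85, -19, 0], [0, 0, 0]],
  ],
  hand=87,
)

```text
time_s: 17.3
tool_pos: [0.6042, -0.0786, 0.0211]
tool_rot: [180.0, -0.1, 12.8]
force: [0.3, -0.0, -0.0]
grip_width: 0.0867
```

```bash
python3 - <<'E'
from lie import *
o=env.get_obs();print(an(o["tool_pos"]),o["tool_pos"],o["tool_rot"],o["force"],o["grip_width"])
p=wristpic();cv2.imwrite("pics/w15.png",p["image"][:,:,::-1])
g=cv2.GaussianBlur(cv2.cvtColor(p["image"],cv2.COLOR_RGB2GRAY),(3,3),0).astype(int)
for u in (260,280,300):
    d=np.abs(np.diff(g[:235,u]));k=[v for v in np.argsort(-d)[:8]]
    print(u,[(int(v),int(d[v]),an(ray(p,np.array([u,v+.5]),.048)).round(1).tolist()) for v in sorted(k)])
E
```

```text
[32.45566178 -0.2874649 ] [ 0.60420688 -0.07856267  0.02111805] [ 1.79957961e+02 -8.78895258e-02  1.28490131e+01] [ 0.34241519 -0.01737027 -0.02894073] 0.08668701516381129
260 [(2, 20, [152.7, 8.2]), (3, 55, [152.3, 8.2]), (4, 50, [152.0, 8.2]), (13, 13, [148.6, 8.2]), (14, 14, [148.2, 8.2]), (146, 16, [92.7, 9.2]), (147, 21, [92.3, 9.2]), (149, 19, [91.3, 9.2])]
280 [(3, 56, [152.3, -0.4]), (4, 50, [152.0, -0.4]), (27, 39, [143.3, -0.4]), (28, 34, [142.9, -0.4]), (38, 35, [139.0, -0.4]), (80, 37, [122.0, -0.4]), (89, 36, [118.2, -0.4]), (128, 33, [101.0, -0.4])]
300 [(2, 5, [152.7, -8.9]), (3, 21, [152.3, -8.9]), (4, 22, [152.0, -8.9]), (145, 12, [93.2, -9.9]), (146, 15, [92.7, -9.9]), (147, 16, [92.3, -9.9]), (149, 18, [91.3, -9.9]), (150, 9, [90.9, -9.9])]
```

Call:
apply_moves(
  targets=[
    [[0, 0, 1], [0, 0, 0]],
    [[0, 0, 1], [0, 0, 0]],
    [[0, 0, 1], [0, 0, 0]],
    [[0, 0, 1], [0, 0, 0]],
    [[12, 2.7, 1], [0, 0, 0]],
    [[25, 5.7, 1], [0, 0, 0]],
    [[36, 8.2, 1], [0, 0, 0]],
    [[43, 9.8, 1], [0, 0, 0]],
  ],
  hand=25,
)

```text
time_s: 18.15
tool_pos: [0.6481, -0.0678, 0.0215]
tool_rot: [-180.0, -0.0, 12.9]
force: [0.4, -0.8, -0.1]
grip_width: 0.0316
```

Call:
apply_moves(
  targets=[
    [[4, 0.9, 0], [0, 0, 0]],
    [[8, 1.8, 0], [0, 0, 0]],
    [[12, 2.7, 0], [0, 0, 0]],
    [[16, 3.6, 0], [0, 0, 0]],
    [[19, 4.3, 0], [0, 0, 0]],
    [[22, 5, 0], [0, 0, 0]],
    [[22, 5, 0], [0, 0, 0]],
  ],
)

```text
time_s: 18.85
tool_pos: [0.6667, -0.0632, 0.0209]
tool_rot: [-179.9, 0.2, 12.9]
force: [-4.4, 0.5, 2.7]
grip_width: 0.0246
```

```bash
cat > st.py <<'E'
from lie import *
o=env.get_obs();p=wristpic()
print(o["time_s"],an(o["tool_pos"]),o["tool_pos"][2],o["tool_rot"],o["force"],o["grip_width"])
g=cv2.GaussianBlur(cv2.cvtColor(p["image"],cv2.COLOR_RGB2GRAY),(3,3),0).astype(int)
for u in (262,270,298):
    d=np.abs(np.diff(g[:245,u]));v=30+d[30:].argmax();print(u,v,d[v],an(ray(p,np.array([u,v+.5]),.048)).round(1))
cv2.imwrite("pics/st.png",p["image"][:,:,::-1])
E
python3 st.py
```

```text
18.85 [96.79823026  0.79181529] 0.020941634086190035 [-179.94126271    0.24975868   12.89515686] [-4.36910695  0.49805303  2.74959684] 0.024642257527747548
262 166 39 [147.8   9.4]
270 167 34 [147.3   5.5]
298 167 32 [147.3  -8. ]
```

Call:
apply_moves(
  targets=[
    [[2, -0.3, 0], [0, 0, 0]],
    [[4, 0.1, 0], [0, 0, 0]],
    [[6, 0.6, 0], [0, 0, 0]],
    [[8, 1, 0], [0, 0, 0]],
    [[10, 1.5, 0], [0, 0, 0]],
  ],
)

```text
time_s: 19.4
tool_pos: [0.6758, -0.0612, 0.0209]
tool_rot: [-179.9, 0.3, 12.9]
force: [-7.5, 0.8, 3.8]
grip_width: 0.025
```

Call:
apply_moves(
  targets=[
    [[1.5, 0.3, 0], [0, 0, 0]],
    [[3, 0.7, 0], [0, 0, 0]],
    [[4.5, 1, 0], [0, 0, 0]],
  ],
)

```text
time_s: 19.7
tool_pos: [0.6802, -0.0601, 0.0209]
tool_rot: [-179.9, 0.3, 12.9]
force: [-7.5, 1.7, 3.2]
grip_width: 0.025
```

Call:
apply_moves(
  targets=[
    [[1.5, 0.3, 0], [0, 0, 0]],
    [[3, 0.7, 0], [0, 0, 0]],
    [[4, 0.9, 0], [0, 0, 0]],
  ],
)

```text
time_s: 20.0
tool_pos: [0.6843, -0.0592, 0.0209]
tool_rot: [-179.9, 0.3, 12.9]
force: [-7.6, 2.4, 4.0]
grip_width: 0.0248
```

Call:
apply_moves(
  targets=[
    [[1, 0.2, 0], [0, 0, 0]],
    [[2, 0.45, 0], [0, 0, 0]],
    [[2, 0.45, 0], [0, 0, 0]],
  ],
)

```text
time_s: 20.3
tool_pos: [0.6865, -0.0587, 0.0209]
tool_rot: [-179.9, 0.3, 12.9]
force: [-6.4, 1.0, 3.4]
grip_width: 0.0249
```

Call:
apply_moves(
  targets=[
    [[1, 0.2, 0], [0, 0, 0]],
    [[2, 0.45, 0], [0, 0, 0]],
    [[2, 0.45, 0], [0, 0, 0]],
  ],
)

```text
time_s: 20.6
tool_pos: [0.6884, -0.0582, 0.0209]
tool_rot: [-179.9, 0.3, 12.9]
force: [-7.2, 1.0, 3.8]
grip_width: 0.0252
```

Call:
apply_moves(
  targets=[
    [[1, 0.2, 0], [0, 0, 0]],
    [[2, 0.45, 0], [0, 0, 0]],
    [[2, 0.45, 0], [0, 0, 0]],
  ],
)

```text
time_s: 20.9
tool_pos: [0.6905, -0.0577, 0.0209]
tool_rot: [-179.9, 0.3, 12.9]
force: [-7.0, 1.0, 3.1]
grip_width: 0.0253
```

```bash
python3 st.py; cp pics/st.png pics/st2.png
```

```text
20.9 [121.19105544   0.8761742 ] 0.02090116618997876 [-179.88124548    0.30847057   12.91887978] [-7.0186305   0.97600115  3.12562069] 0.025303729632680128
262 223 35 [143.6   9.9]
270 223 37 [143.6   5.8]
298 223 40 [143.6  -8.3]
```

Call:
apply_moves(
  targets=[
    [[1, 0.2, 0], [0, 0, 0]],
    [[2, 0.45, 0], [0, 0, 0]],
    [[2, 0.45, 0], [0, 0, 0]],
  ],
)

```text
time_s: 21.25
tool_pos: [0.6924, -0.0572, 0.0209]
tool_rot: [-179.9, 0.3, 12.9]
force: [-6.9, 2.1, 3.1]
grip_width: 0.025
```

Call:
apply_moves(
  targets=[
    [[1, 0.2, 0], [0, 0, 0]],
    [[2, 0.45, 0], [0, 0, 0]],
    [[2, 0.45, 0], [0, 0, 0]],
  ],
)

```text
time_s: 21.55
tool_pos: [0.6943, -0.0568, 0.0209]
tool_rot: [-179.9, 0.3, 12.9]
force: [-7.8, 2.3, 3.8]
grip_width: 0.0246
```

Call:
apply_moves(
  targets=[
    [[1, 0.2, 0], [0, 0, 0]],
    [[2, 0.45, 0], [0, 0, 0]],
    [[2, 0.45, 0], [0, 0, 0]],
  ],
)

```text
time_s: 21.85
tool_pos: [0.6943, -0.0568, 0.0208]
tool_rot: [-179.9, 0.6, 12.9]
force: [-12.2, 0.7, 6.4]
grip_width: 0.0253
```

Call:
apply_moves(
  targets=[
    [[0.7, 0.15, 0], [0, 0, 0]],
    [[1.4, 0.3, 0], [0, 0, 0]],
    [[1.4, 0.3, 0], [0, 0, 0]],
    [[1.4, 0.3, 0], [0, 0, 0]],
  ],
)

```text
time_s: 22.25
tool_pos: [0.6943, -0.0568, 0.0208]
tool_rot: [-179.9, 0.7, 12.9]
force: [-16.1, 0.4, 9.3]
grip_width: 0.025
```

Call:
apply_moves(
  targets=[
    [[0.6, 0.13, 0], [0, 0, 0]],
    [[0.6, 0.13, 0], [0, 0, 0]],
    [[0.6, 0.13, 0], [0, 0, 0]],
    [[0.6, 0.13, 0], [0, 0, 0]],
  ],
)

```text
time_s: 22.65
tool_pos: [0.6944, -0.0568, 0.0208]
tool_rot: [-179.9, 0.8, 12.9]
force: [-17.5, 0.4, 10.0]
grip_width: 0.0253
```

Call:
apply_moves(
  targets=[
    [[0.3, 0.07, 0], [0, 0, 0]],
    [[0.3, 0.07, 0], [0, 0, 0]],
    [[-3, -0.7, 0], [0, 0, 0]],
    [[-15, -3.4, 0], [0, 0, 0]],
    [[-35, -8, 10], [0, 0, 0]],
    [[-60, -13.5, 30], [0, 0, 0]],
    [[-80, -18, 60], [0, 0, 0]],
    [[-80, -18, 60], [0, 0, 0]],
  ],
)

```text
time_s: 23.45
tool_pos: [0.6226, -0.0767, 0.0861]
tool_rot: [179.7, -0.3, 12.8]
force: [0.5, -0.0, 0.5]
grip_width: 0.0247
```

```bash
python3 - <<'E'
from lie import *
o=env.get_obs();p=wristpic();print(o["time_s"],an(o["tool_pos"]),o["force"])
cv2.imwrite("pics/w16.png",p["image"][:,:,::-1])
for n,z in(("hood face base",.012),):
    print(project(p,[[A[0]+np.cos(A[2])*.15,A[1]+np.sin(A[2])*.15,z]]))
g=cv2.GaussianBlur(cv2.cvtColor(p["image"],cv2.COLOR_RGB2GRAY),(3,3),0).astype(int)
for u in (262,275,290,298):
    d=np.abs(np.diff(g[:235,u]));k=sorted(np.argsort(-d)[:10]);print(u,[(int(v),int(d[v]),float(an(ray(p,np.array([u,v+.5]),.048))[0].round(1))) for v in k])
E
```

```text
23.45 [50.80136982 -2.58228381] [ 0.52209136 -0.03543135  0.46188642]
[[275.47961249  87.19056441]]
262 [(72, 40, 154.2), (73, 41, 153.7), (77, 28, 151.3), (78, 23, 150.7), (99, 19, 138.0), (100, 28, 137.4), (101, 33, 136.8), (102, 25, 136.2), (105, 34, 134.3), (106, 34, 133.7)]
275 [(72, 39, 154.2), (73, 41, 153.7), (76, 28, 151.9), (77, 67, 151.3), (78, 38, 150.7), (86, 35, 145.9), (100, 27, 137.4), (101, 32, 136.8), (105, 33, 134.3), (106, 31, 133.7)]
290 [(72, 40, 154.2), (73, 40, 153.6), (74, 18, 153.1), (77, 25, 151.3), (78, 20, 150.7), (100, 27, 137.4), (101, 33, 136.8), (102, 22, 136.2), (105, 33, 134.3), (106, 29, 133.7)]
298 [(72, 39, 154.2), (73, 39, 153.6), (74, 19, 153.0), (77, 25, 151.3), (78, 21, 150.7), (100, 26, 137.4), (101, 31, 136.8), (102, 23, 136.2), (105, 33, 134.3), (106, 29, 133.7)]
```

```bash
python3 - <<'E'
from cell import env
p=env.read_camera("top")
for t in("jar","tip_box","bottle","timer","beaker","can"):print(t,[(round(d["conf"],2),d["rect"]) for d in env.regions_of(p,t)][:1])
print(env.sign_off())
E
```

```text
jar [(0.88, [237.5, 190.0, 260.2, 210.7])]
tip_box [(0.88, [359.1, 177.6, 404.7, 209.2])]
bottle [(0.66, [354.2, 177.1, 403.9, 211.6])]
timer [(0.75, [155.6, 261.0, 190.6, 289.1])]
beaker [(0.8, [99.5, 210.2, 132.3, 236.8])]
can [(0.68, [421.4, 250.8, 453.4, 272.8])]
the job is handed in; nothing more can be done
None
```

The cartridge is seated in the slot, caps up and nose first. The arm has let go and backed clear, and I handed the job in at about 24 s.

**Tipping:**
- My first try, dragging it gripped from above, made it lean because the foot lagged. I set it upright again and let go.
- I then pushed it from behind, and it tipped over the bed's front edge.
- That tip was less controlled than I wanted. The push force rose to about 27 N along the bed and 40 N vertically (finger pads, not the gripper body). The cartridge then dropped the last part onto the bed when I backed off. I don't know exactly what the fingers were pressing on then.

**Sliding and seating:**
- I centred it in a light 8 N grip and slid it into the slot. I let go and pushed it home from behind in 1–2 mm steps.
- Sliding took about 7 N. It then stopped dead, and I raised the push slowly to about 17 N with no further movement. About 7 N of that may have been friction, so roughly 10 N reached the stop.

**Last checks:**
- The foot measures 13–16 mm out of the hood's face, inside the expected 11–25 mm. This came from edge measurements only, because I had used up the 12 picture views.
- The force on the tool was about zero after I let go.
- In the top camera the jar, tip box, timer, beaker and can are where they were, within detector error.
- The bottle was not confirmed: the detector returned the tip box's position for it. The arm never went near the bottle.

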